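# Pack a kiln shelf for a test firing

## Task

Pack the kiln shelf for a test firing: stand the beige cup that is out on the open table (not one of the row along the back) midway between the two props on the shelf, the test tile straight behind it and the cone pack straight in front of it (front is the robot's side, straight means along the shelf's own front-to-back centre line), both about 30 mm clear of the cup and square to the shelf, with the tile's upright plate and the row of cones running left to right. Centre on the lower prop the one loose prop piece that brings it level with the taller prop, and leave the other loose piece where it is. Everything must end upright, at rest and let go.

Things in the scene. Friction and masses are not known exactly. Their poses are not given: they have to be found in the camera images.
- kiln_shelf: kiln shelf: flat grey-beige slab lying on the table, fixed; 230 mm front to back (its x, pointing away from the robot) by 300 mm left to right (its y, to the left), 14 mm thick, turned a little about the vertical; origin at the centre of its underside, z up. The two standing props are on its left-right centre line, 120 mm either side of its centre (which one is left varies), so the midway point is the shelf's centre
- tall_prop_top (a point): square fired-clay kiln prop, 34 x 34 mm in plan, 80 mm tall, standing fixed on the shelf; the point is the centre of its top face, 94 mm above the table; axes parallel to the shelf's
- low_prop_top (a point): square fired-clay kiln prop, 34 x 34 mm in plan, 50 mm tall, standing fixed on the shelf; the point is the centre of its top face, 64 mm above the table; axes parallel to the shelf's
- cup_center (a point): plain unglazed beige cup (tumbler without handle), loose, out on the open table beside the shelf (a similar one stands in the row of cups along the back: not that one), 67 mm tall, 65 mm wide at the rim, about 54 mm at the foot, open at the top, wall about 4 mm; the point is on its axis half-way up (33.5 mm above the underside)
- tile_center (a point): L-shaped glaze test tile, loose, standing: foot 30 (x) x 38 (y) mm and 8 mm thick, with an upright plate 8 mm thick, 38 mm wide (y) and 56 mm tall along the foot's +x edge; the point is at the middle of the 30 x 38 footprint, 28 mm above the underside; x is square to the plate, y along its width, z up. Placed: y along the shelf's y, either way round
- cone_pack_center (a point): cone pack, loose: brown clay bar 24 (x) x 48 (y) x 22 (z) mm with three slim pale pointed witness cones standing in its top in a row along y, up to about 51 mm above the underside and no wider than 11 mm in x; the point is the centre of the bar, 11 mm above the underside; it may be taken by the ends or the sides of the bar. Placed: y along the shelf's y, either way round
- piece_thick_center (a point): thick loose prop piece, square fired-clay kiln prop, 34 x 34 mm in plan, 30 mm tall; the point is its centre, 15 mm above its underside; axes parallel to its sides
- piece_thin_center (a point): thin loose prop piece, square fired-clay kiln prop, 34 x 34 mm in plan, 16 mm tall; the point is its centre, 8 mm above its underside; axes parallel to its sides
There are look-alikes about, which are no part of the job. Leave any turquoise look-alike of the part that bears piece_thick_center alone.

How it is judged (in metres and radians):
At the end, for the whole second after the job is handed in: All upright, at rest, released. Cup within 15 mm of midway between the props; tile behind, cone pack in front, each within 15 mm of the shelf's centre line, 15 to 45 mm clear of the cup, square within 0.3 rad; thick piece on the low prop, centred within 10 mm; thin piece left alone (x of cup_center in the frame of kiln_shelf between -0.015 and 0.015 m and y of cup_center in the frame of kiln_shelf between -0.015 and 0.015 m and z of cup_center in the frame of kiln_shelf between 0.0425 and 0.0525 m and x of tile_center in the frame of kiln_shelf above 0 m and y of tile_center in the frame of kiln_shelf between -0.015 and 0.015 m and z of tile_center in the frame of kiln_shelf between 0.037 and 0.047 m and horizontal distance between tile_center and cup_center between 0.062 and 0.092 m and x of cone_pack_center in the frame of kiln_shelf below 0 m and y of cone_pack_center in the frame of kiln_shelf between -0.015 and 0.015 m and z of cone_pack_center in the frame of kiln_shelf between 0.02 and 0.03 m and horizontal distance between cone_pack_center and cup_center between 0.06 and 0.09 m and angle between the y axis of each of tile_center, cone_pack_center and the y axis of kiln_shelf, either way round below 0.3 rad and horizontal distance between piece_thick_center and low_prop_top below 0.01 m and z of piece_thick_center in the frame of low_prop_top between 0.01 and 0.02 m and angle between each of tile_center, cone_pack_center, cup_center, piece_thick_center's own z axis and vertical below 0.08 rad and linear speed of each of tile, cone_pack, cup, piece_thick below 0.02 m/s and angular speed of each of tile, cone_pack, cup, piece_thick below 0.2 rad/s); the robot touches nothing.
It fails at once if the loose prop piece that is not needed (the thin one) is moved by more than 30 mm (distance of piece_thin_center from where it was at the start of the episode above 0.03 m).
It also fails if it takes over 109 s, if anything falls off the work surface, if the arm or the gripper's body presses on something with over 40 N, if the wrist force passes 120 N, or if a joint passes its speed limit or range.

## Robot

A 6-joint arm with a two-finger parallel gripper is mounted at the origin on a cart in front of the work surface, level with it; the furniture and walls round the work are solid. World frame = base frame: x ahead of the robot, y to its left, z up, the work surface at z = 0. Lengths are in mm, angles in rad, forces in N, time in s.
With the tool pointing down it reaches from about 300 to 950 mm from the base axis. Payload 3.1 kg.
Tool frame: the origin (TCP) lies between the finger pads; the fingertips stand 11 mm ahead of it and the grasp point (between the pads) lies 8 mm behind it; z points along the fingers, y is the line along which they close (so a half turn about z gives the same grasp; the last joint's range is limited). The gripper opens to 85 mm and grips with 20 to 120 N. Pads are 22 mm wide; open, the fingers measure 114 mm over their backs; the gripper's body (76 mm by 85 mm) begins 54 mm behind the grasp point. The pads swing forward as they close: fully open they stand 13 mm farther back than shut.
Start: joints at [-0.07, 0.308, 1.634, -0, 1.2, -0.07], TCP at [625.006, -0.028, 242.272] pointing down, gripper open.
Joint ranges: [-3.06, 3.06], [-0.79, 1.96], [0.05, 2.63], [-1.19, 4.34], [0.05, 2.64], [-2.94, 2.94]. Speed limits (rad/s): [2.79, 2.79, 3.14, 3.14, 3.14, 3.14].

## Interface

Orientations are given as a 3x3 rotation matrix whose columns are the frame's x, y, z axes.
In Python, from cell import ctrl, imaging, close_job gives the robot as it stands. The module is installed in compiled form; this text tells all that it offers.
- The arm moves only by the tool servo_tool, never from a script. Its argument "motion" is a list of rows, each a list of 5 numbers: the finger opening in m, from 0 to 0.0854, then the shift along the tool's x, y, z in m, then the turn about the tool's z in rad. A call has 1 to 20 rows; each row is the pose to reach, as a shift and turn from the pose commanded when the call began, along the tool's axes at that moment; what a row does not reach only later rows make up. A row lasts 1/12 s, in which the tool goes at most 41.7 mm and 7.16 degrees, less where a joint would pass 70% of its speed; a pose out of reach is approached as far as the arm can. A call with a gripper value outside its range is refused whole. The fingers move at their own pace and stop on an object; "squeeze" is the grip in N (left out, the last holds). Time passes only in rows, so rows that repeat a pose let the fingers close. It gives the time, the measured TCP pose, the force, the opening and the grip force at its end, in the units of the state.
- ctrl.state(): the state, without advancing time (a new reading comes with each control period).
- imaging.get_image(name): name is "scene" or "side" or "wrist"; returns a dict with "color" (480x640x3 uint8, red, green, blue), "vfov" (degrees; the focal length in pixels is half the picture's height over the tangent of half this angle, whatever the lens; pixels are square), "cx", "cy" (the principal point, pixels), "k1" (the pictures are not rectified: a ray, as slopes to the right and down, at radius r is drawn at 1 + k1 r^2 times it, then the intrinsics apply), "R" (3x3) and "t" (3): a world point X has camera coordinates R X + t. Camera axes: x right, y down, z forward; pixel columns grow to the right and rows downward; lengths in mm; the calibration is good to about 2 mm. A picture is of the moment at which its call begins. There is no depth.
- close_job(): hands the job in; it is judged then, once.
The state is a dict: "t": time; "qpos": joint angles; "joint_vel": joint speeds; "joint_torque": joint torques, N m; "position": TCP position; "tool_rot": TCP orientation; "force": force on the tool from outside, world axes, zero at the start; "wrist_torque": the same for the moment, N m; "gripper_width": finger opening in mm; "grasp_force": force on a finger pad.
Only numpy, scipy, OpenCV 4.12 (cv2) and the standard library are available. Lean on these libraries where they do the work, as an engineer would, in place of code of your own. Each camera call takes 0.05 s, during which the arm holds its last target. There are 200 camera calls.

## Working session

There is one attempt and no reset: what is moved stays moved. The work goes in short steps, Python scripts to look and compute and a tool call to move; the robot and the scene stay as the last step left them, time stands still between calls to the robot, and variables do not carry over. Pictures are saved under pics/ and viewed, at most 14 in all, crops included, and the job is handed in when it is done.

Besides the shell and the picture viewer there is one more tool, called after "Emit:" as name(argument=value, ...) on one line, values as JSON. servo_tool: Moves the arm, as the interface text tells. Its arguments: {"type":"object","properties":{"motion":{"type":"array"},"squeeze":{"type":"number"}},"required":["motion"]}

```bash
mkdir -p pics
cat > h.py <<'E'
import numpy as np, cv2
from cell import ctrl, imaging
def grab(name,fn=None):
    im=imaging.get_image(name)
    if fn: cv2.imwrite('pics/'+fn+'.png',im['color'][:,:,::-1])
    return im
def ray(im,u,v):
    f=240/np.tan(np.radians(im['vfov'])/2)
    K=np.array([[f,0,im['cx']],[0,f,im['cy']],[0,0,1]])
    p=cv2.undistortPoints(np.array([[[u,v]]],float),K,np.array([im['k1'],0,0,0,0]))[0,0]
    # refine
    R=np.array(im['R']);t=np.array(im['t'])
    return -R.T@t, R.T@np.array([p[0],p[1],1])
def onz(im,u,v,z):
    o,d=ray(im,u,v); return o+d*(z-o[2])/d[2]
def proj(im,X):
    f=240/np.tan(np.radians(im['vfov'])/2)
    c=np.array(im['R'])@np.array(X,float)+np.array(im['t']); p=c[:2]/c[2]
    p=p*(1+im['k1']*(p@p)); return p*f+[im['cx'],im['cy']]
E
python3 - <<'E'
from h import *
import pickle
d={n:grab(n,n+'0') for n in('scene','side','wrist')}
pickle.dump(d,open('d0.pkl','wb'))
for n in d: print(n,-np.array(d[n]['R']).T@d[n]['t'],d[n]['vfov'],d[n]['k1'])
print(ctrl.state())
E
```

```text
scene [ 29.18861683 832.58151536 611.62291467] 52.65745567234717 -0.08893940124251154
side [ 239.25763765 -921.94386992  922.7228216 ] 48.781814968723445 0.03750093966396341
wrist [625.66314216  70.26787215 372.89378782] 62.84588275114225 -0.06370658308474926
{'t': 0.15, 'qpos': array([-6.97127596e-02,  3.08869482e-01,  1.63488481e+00, -3.45030566e-05,
        1.19971035e+00, -6.96938840e-02]), 'joint_vel': array([ 0.00025638, -0.00178388, -0.00377725, -0.00012398,  0.00136972,
       -0.00038001]), 'joint_torque': array([-7.71605373e-04, -4.15801048e+01, -2.77146006e+01, -1.83032253e-04,
        6.02632252e-03, -2.39092765e-05]), 'position': array([ 6.24370561e+02, -1.19964100e-03,  2.41275169e+02]), 'tool_rot': array([[ 6.42570069e-06,  9.99998252e-01, -1.86967623e-03],
       [ 9.99999995e-01, -6.24188691e-06,  9.83189797e-05],
       [ 9.83071376e-05, -1.86967685e-03, -9.99998247e-01]]), 'force': array([-0.56586422,  0.2716853 , -0.33403141]), 'wrist_torque': array([ 0.02608954, -0.01663832,  0.01236039]), 'grasp_force': 0.0, 'gripper_width': 85.59283098328079}
```

View pics/scene0.png

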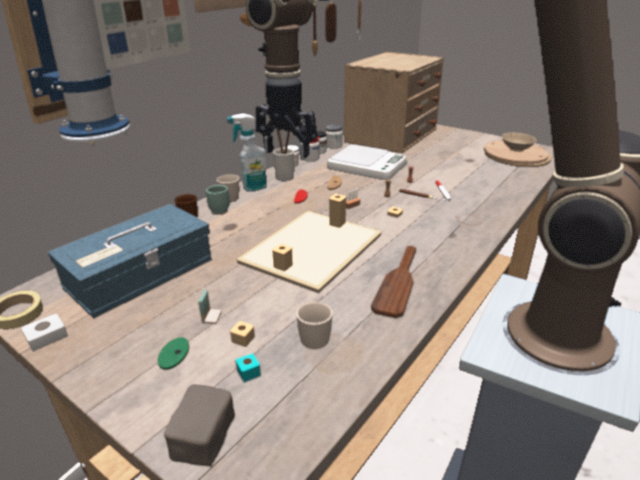

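View pics/side0.png

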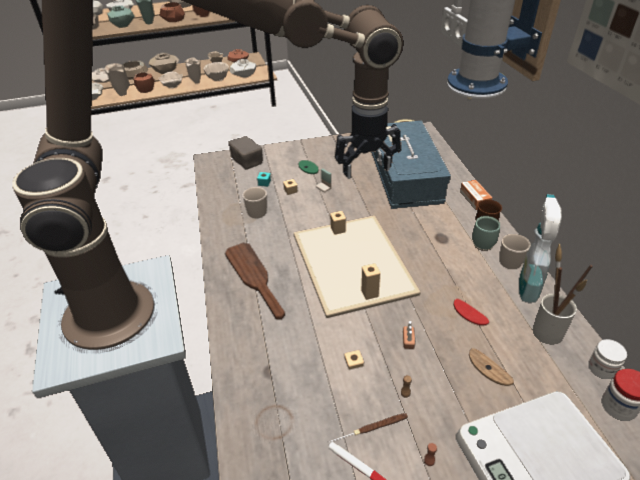

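View pics/wrist0.png

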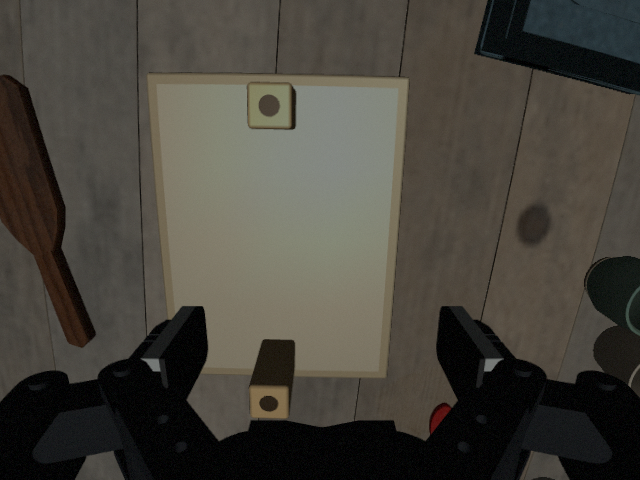

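The scene view shows the cup at (315,325), the thick piece at (242,333), the tile at (207,308), the cone pack at (352,198) and the thin piece at (395,211). In the side view they are at (256,202), (290,186), (325,180), (409,335) and (354,359). The wrist view shows the shelf with the low prop at the top, which is +y.

Run:
```python
from h import *
import pickle
d=pickle.load(open('d0.pkl','rb'))
w,s,c=d['wrist'],d['side'],d['scene']
print('shelf',[onz(w,*p,14)[:2].round(1) for p in((148,73),(408,78),(386,378))])
print('low',onz(w,269,105,64).round(1),'tall',onz(w,270,403,94).round(1))
print('shelf side',[onz(s,*p,14)[:2].round(1) for p in((294,233),(374,217),(417,292),(329,311))])
print('low s',onz(s,338,215,64).round(1),'tall',onz(s,371,268,94).round(1))
for n,ps,pc,z in(('cup rim',(256,195),(314,313),67),('thick',(290,183),(242,327),30),('tile foot',(323,187),(211,316),8),('cone',(409,340),(352,203),11),('thin',(354,356),(396,210),16)):
    print(n,onz(s,*ps,z).round(1),onz(c,*pc,z).round(1))
# crops
def crop(im,x,y,w_,h_,k): return cv2.resize(im['color'][y:y+h_,x:x+w_,::-1],None,fx=k,fy=k,interpolation=cv2.INTER_CUBIC)
a=crop(s,230,150,130,75,6);b=crop(s,340,300,130,70,6)
cv2.imwrite('pics/crop0.png',cv2.resize(np.vstack([a[:,:780],b[:,:780]]),None,fx=.68,fy=.68))
```

```text
shelf [array([474.6, 120.3]), array([699.2, 114.9]), array([ 693.6, -182.2])]
low [585.6  89.2  64. ] tall [ 581.4 -150.9   94. ]
shelf side [array([472.7, 113.7]), array([695.9, 104.7]), array([ 685.2, -184.2]), array([ 474.4, -171.8])]
low s [586.5  87.2  64. ] tall [ 581.5 -150.1   94. ]
cup rim [404.6 240.2  67. ] [398.2 251.9  67. ]
thick [517.8 314.   30. ] [516. 316.  30.]
tile foot [610.9 291.8   8. ] [608.9 302.    8. ]
cone [ 610.3 -301.7   11. ] [ 607.8 -292.2   11. ]
thin [ 484.1 -305.5   16. ] [ 476.7 -304.7   16. ]
```

View pics/crop0.png

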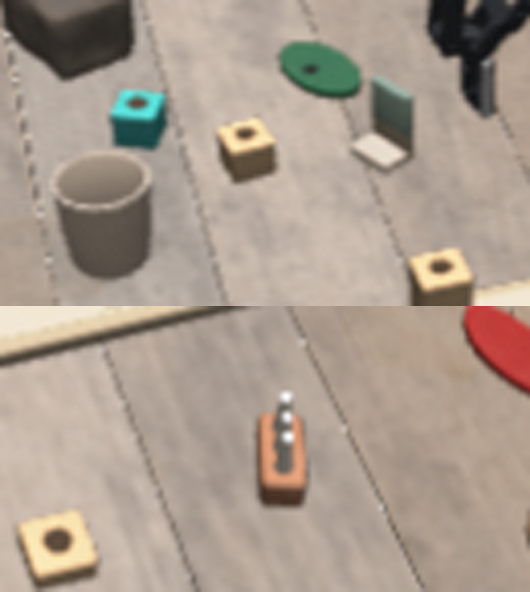

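The crop shows the thick piece clear of the cyan look-alike. The tile's plate is on the far side from the robot, and the cone bar runs roughly along the robot's x.

Emit:
servo_tool(motion=[[0.085, 0.23, -0.105, 0, 0], [0.085, 0.23, -0.105, 0, 0], [0.085, 0.23, -0.105, 0, 0], [0.085, 0.23, -0.105, 0, 0], [0.085, 0.23, -0.105, 0, 0], [0.085, 0.23, -0.105, 0, 0], [0.085, 0.23, -0.105, 0, 0], [0.085, 0.23, -0.105, 0, 0], [0.085, 0.23, -0.105, 0, 0], [0.085, 0.23, -0.105, 0, 0], [0.085, 0.23, -0.105, 0, 0]], squeeze=40)

```text
t: 1.07
position: [520.7, 228.5, 242.1]
tool_rot: [[0.002, 1.0, -0.0], [1.0, -0.002, -0.0], [-0.0, -0.0, -1.0]]
force: [-0.4, -0.3, -0.5]
gripper_width: 85.1
grasp_force: 0.0
```

Run:
```python
from h import *
import pickle
im=grab('wrist','w1'); pickle.dump(im,open('w1.pkl','wb'))
s=ctrl.state(); print(s['position'].round(1),s['tool_rot'].round(3).tolist(),s['qpos'].round(2))
```

```text
[520.7 228.5 242.1] [[0.002, 1.0, -0.0], [1.0, -0.002, -0.0], [-0.0, -0.0, -1.0]] [ 0.34  0.2   1.77 -0.    1.17  0.34]
```

View pics/w1.png

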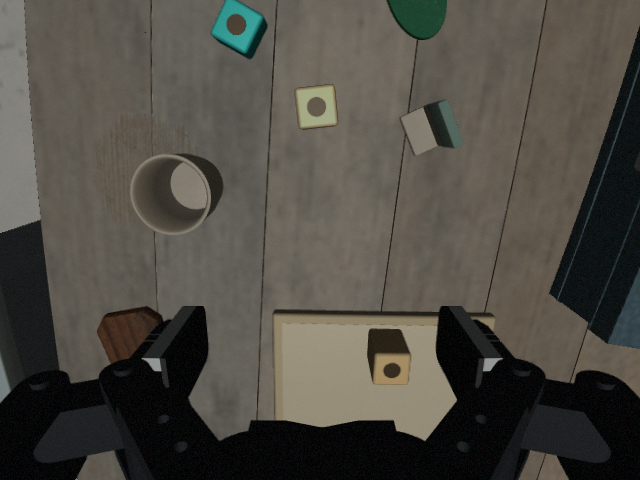

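The wrist view shows the thick piece's top at (316,106), with corners (295,87) (334,84) (338,125) (299,129). The cup rim circle is centred at (171,195). The visible part of the tile foot has corners (401,119) (424,106) (438,147) (415,156).

Run:
```python
from h import *
import pickle
im=pickle.load(open('w1.pkl','rb')); C=im['color']
hsv=cv2.cvtColor(C,cv2.COLOR_RGB2HSV)
m=cv2.inRange(hsv,(20,30,140),(40,255,255)); m[:70]=0;m[145:]=0;m[:,:280]=0;m[:,350:]=0
cn=max(cv2.findContours(m,cv2.RETR_EXTERNAL,2)[0],key=cv2.contourArea)
r=cv2.minAreaRect(cn);print('thick px',r)
b=np.array([onz(im,*p,30)[:2] for p in cv2.boxPoints(r)]);print(b.round(1),b.mean(0));
for i in range(2):
    e=b[i+1]-b[i];print(np.hypot(*e),np.arctan2(e[1],e[0]))
P=[onz(im,*p,8)[:2] for p in((401,119),(424,106),(438,147),(415,156))];print('tile',np.round(P,1))
y=P[0]-P[3];y/=np.hypot(*y);x=np.array([y[1],-y[0]]);print('y',y,'ang',np.arctan2(x[1],x[0]),'len',np.hypot(*(P[0]-P[3])),np.hypot(*(P[1]-P[2])),(P[1]-P[0])@x,'ctr',(P[0]+P[3])/2+15*x)
q=[onz(im,*p,67)[:2] for p in((131,195),(212,195),(171,154),(171,235))];print('cup',np.round(q,1),np.mean(q,0))
q=[onz(im,*p,14)[:2] for p in((274,311),(494,315))];print(q)
print('low',onz(im,392,370,64))
```

```text
thick px ((316.2195129394531, 106.47562408447266), (38.761474609375, 36.773704528808594), 83.6598129272461)
[[500.7 332.2]
 [530.9 335.3]
 [534.7 304.5]
 [503.8 301.3]] [517.54557339 318.34486972]
30.34208593670891 0.10279349903549179
31.03278185526507 -1.4498180197747075
tile [[593.2 309.1]
 [613.3 320.5]
 [628.3 284.8]
 [607.6 276.5]]
y [-0.40502249  0.91430672] ang 0.417003425475519 len 35.67334964566802 38.7932516310902 22.97651714740215 ctr [614.09550271 298.91593312]
cup [[369.9 250.8]
 [435.4 250.2]
 [405.6 282.4]
 [399.  217.7]] [402.47053469 250.25759168]
[array([473.80184116, 124.30879055]), array([697.92618562, 118.49650035])]
low [585.95124652  88.91416759  64.        ]
```

Emit:
servo_tool(motion=[[0.085, 0.088, -0.0025, 0, -0.11], [0.085, 0.088, -0.0025, 0, -0.11], [0.085, 0.088, -0.0025, 0, -0.11], [0.085, 0.088, -0.0025, 0.04, -0.11], [0.085, 0.088, -0.0025, 0.08, -0.11], [0.085, 0.088, -0.0025, 0.12, -0.11], [0.085, 0.088, -0.0025, 0.16, -0.11], [0.085, 0.088, -0.0025, 0.2, -0.11], [0.085, 0.088, -0.0025, 0.22, -0.11], [0.085, 0.088, -0.0025, 0.228, -0.11], [0.085, 0.088, -0.0025, 0.228, -0.11], [0.02, 0.088, -0.0025, 0.228, -0.11], [0.02, 0.088, -0.0025, 0.228, -0.11], [0.02, 0.088, -0.0025, 0.228, -0.11], [0.02, 0.088, -0.0025, 0.228, -0.11], [0.02, 0.088, -0.0025, 0.228, -0.11], [0.02, 0.088, -0.0025, 0.228, -0.11], [0.02, 0.088, -0.0025, 0.228, -0.11], [0.02, 0.088, -0.0025, 0.228, -0.11]], squeeze=40)

```text
t: 2.7
position: [519.1, 318.8, 16.5]
tool_rot: [[-0.11, 0.994, 0.003], [0.994, 0.11, 0.002], [0.001, 0.003, -1.0]]
force: [-0.8, -0.4, 6.0]
gripper_width: 33.8
grasp_force: 41.6
```

Emit:
servo_tool(motion=[[0.02, 0, 0, -0.04, 0], [0.02, 0, 0, -0.08, 0], [0.02, 0, 0, -0.12, 0], [0.02, -0.035, 0.006, -0.13, 0.02], [0.02, -0.075, 0.013, -0.13, 0.04], [0.02, -0.115, 0.02, -0.13, 0.06], [0.02, -0.155, 0.027, -0.13, 0.08], [0.02, -0.195, 0.035, -0.13, 0.1], [0.02, -0.22, 0.04, -0.13, 0.12], [0.02, -0.2355, 0.043, -0.13, 0.13], [0.02, -0.2355, 0.043, -0.11, 0.13], [0.02, -0.2355, 0.043, -0.086, 0.13], [0.02, -0.2355, 0.043, -0.086, 0.13], [0.02, -0.2355, 0.043, -0.086, 0.13]])

```text
t: 3.87
position: [584.2, 88.4, 98.9]
tool_rot: [[0.02, 1.0, -0.004], [1.0, -0.02, -0.0], [-0.0, -0.004, -1.0]]
force: [-0.0, -0.5, -0.9]
gripper_width: 33.6
grasp_force: 40.8
```

Run:
```python
from h import *
im=grab('wrist'); s=grab('side')
cv2.imwrite('pics/p1.png',np.hstack([im['color'][200:480,180:480,::-1],cv2.resize(s['color'][170:260,290:400,::-1],(342,280))]))
```

```text
(no output)
```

View pics/p1.png

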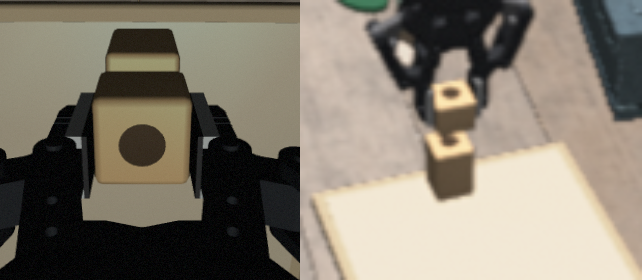

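The piece hangs squarely above the low prop, so I'm lowering and releasing it.

Emit:
servo_tool(motion=[[0.02, 0, 0.001, 0.008, 0], [0.02, 0, 0.001, 0.014, 0], [0.02, 0, 0.001, 0.019, 0], [0.02, 0, 0.001, 0.019, 0], [0.02, 0, 0.001, 0.019, 0], [0.06, 0, 0.001, 0.019, 0], [0.085, 0, 0.001, 0.019, 0], [0.085, 0, 0.001, 0.019, 0], [0.085, 0, 0.001, 0.019, 0], [0.085, 0, 0.001, 0.019, 0], [0.085, 0, 0.001, 0, 0], [0.085, 0, 0.001, -0.04, 0], [0.085, 0, 0.001, -0.08, 0], [0.085, 0, 0.001, -0.12, 0], [0.085, 0, 0.001, -0.14, 0], [0.085, 0, 0.001, -0.14, 0]])

```text
t: 5.3
position: [591.4, 89.0, 247.9]
tool_rot: [[0.02, 1.0, 0.013], [1.0, -0.02, 0.001], [0.001, 0.013, -1.0]]
force: [0.6, 0.4, 0.4]
gripper_width: 84.9
grasp_force: 0.0
```

Run:
```python
from h import *
im=grab('wrist','w2'); s=ctrl.state();print(s['position'].round(1))
hsv=cv2.cvtColor(im['color'],cv2.COLOR_RGB2HSV)
print([proj(im,(586,88.7,94)),proj(im,(581.4,-150.8,94))])
```

```text
[589.6  88.8 244.5]
[array([310.05512438, 228.73612504]), array([312.51086168, 477.13935851])]
```

View pics/w2.png

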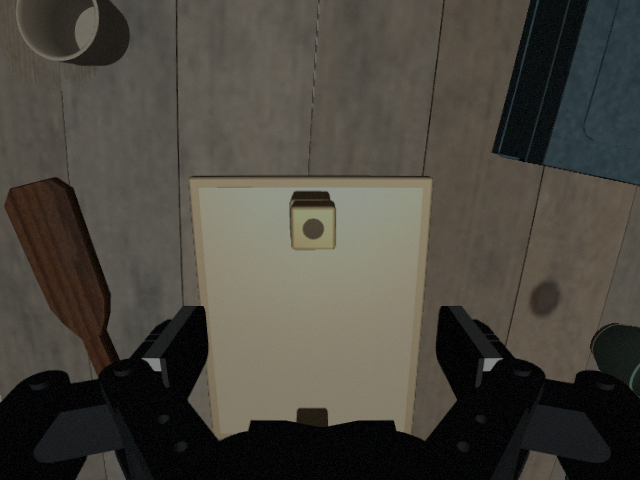

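The thick piece sits centred on the low prop, with its hole at (313,228). Next is the cup.

Emit:
servo_tool(motion=[[0.085, 0.158, -0.188, 0, 0], [0.085, 0.158, -0.188, 0, 0], [0.085, 0.158, -0.188, 0, 0], [0.085, 0.158, -0.188, 0, 0], [0.085, 0.158, -0.188, 0, 0], [0.085, 0.158, -0.188, 0, 0], [0.085, 0.158, -0.188, 0, 0], [0.085, 0.158, -0.188, 0.04, 0], [0.085, 0.158, -0.188, 0.08, 0], [0.085, 0.158, -0.188, 0.1, 0], [0.085, 0.158, -0.188, 0.1, 0]])

```text
t: 6.27
position: [396.8, 247.4, 133.8]
tool_rot: [[0.02, 1.0, -0.013], [1.0, -0.02, -0.007], [-0.007, -0.013, -1.0]]
force: [-0.6, 0.0, 0.5]
gripper_width: 84.8
grasp_force: 0.0
```

Run:
```python
from h import *
im=grab('wrist','w3'); s=ctrl.state();print(s['position'].round(1), proj(im,(402.5,250.3,67)))
```

```text
[399.  248.4 136.5] [331.73070467 260.72010397]
```

View pics/w3.png

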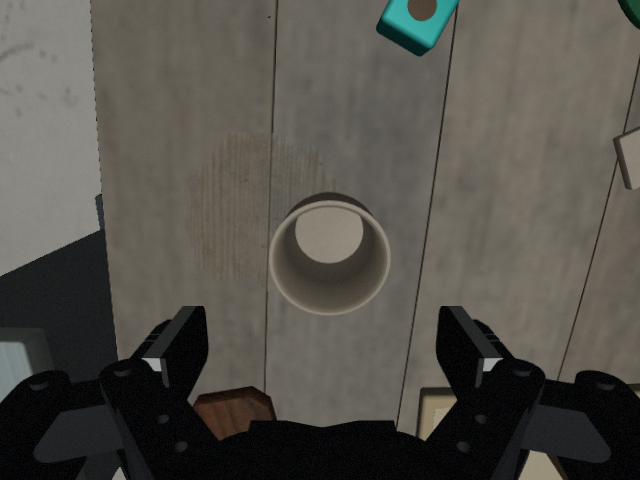

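The rim is centred at (330,257), matching the prediction to about 2 mm, so I'm descending to grip.

Emit:
servo_tool(motion=[[0.085, 0, 0, 0.03, 0], [0.085, 0, 0, 0.06, 0], [0.085, 0, 0, 0.085, 0], [0.085, 0, 0, 0.1, 0], [0.085, 0, 0, 0.105, 0], [0.085, 0, 0, 0.105, 0], [0.04, 0, 0, 0.105, 0], [0.04, 0, 0, 0.105, 0], [0.04, 0, 0, 0.105, 0], [0.04, 0, 0, 0.105, 0], [0.04, 0, 0, 0.105, 0], [0.04, 0, 0, 0.105, 0], [0.04, 0, 0, 0.105, 0], [0.04, 0, 0, 0.105, 0]], squeeze=35)

```text
t: 7.48
position: [403.6, 251.0, 37.2]
tool_rot: [[0.02, 1.0, 0.003], [1.0, -0.02, 0.001], [0.001, 0.003, -1.0]]
force: [-2.1, -0.6, 6.8]
gripper_width: 62.7
grasp_force: 38.0
```

Emit:
servo_tool(motion=[[0.04, 0, 0, -0.03, 0], [0.04, 0, 0, -0.07, 0], [0.04, 0, 0, -0.11, 0], [0.04, 0, 0, -0.13, 0], [0.04, -0.03, 0.02, -0.13, 0], [0.04, -0.06, 0.04, -0.13, 0], [0.04, -0.09, 0.06, -0.13, 0], [0.04, -0.12, 0.08, -0.13, 0], [0.04, -0.15, 0.1, -0.13, 0], [0.04, -0.18, 0.12, -0.13, 0], [0.04, -0.21, 0.14, -0.13, 0], [0.04, -0.24, 0.16, -0.13, 0], [0.04, -0.265, 0.18, -0.13, 0], [0.04, -0.277, 0.187, -0.13, 0], [0.04, -0.277, 0.187, -0.1, 0], [0.04, -0.277, 0.187, -0.07, 0], [0.04, -0.277, 0.187, -0.04, 0], [0.04, -0.277, 0.187, -0.03, 0], [0.04, -0.277, 0.187, -0.03, 0], [0.04, -0.277, 0.187, -0.03, 0]])

```text
t: 9.15
position: [583.6, -30.0, 65.5]
tool_rot: [[0.02, 1.0, -0.0], [1.0, -0.02, 0.0], [0.0, -0.0, -1.0]]
force: [0.6, -0.2, -1.7]
gripper_width: 62.4
grasp_force: 39.9
```

Run:
```python
from h import *
im=grab('wrist','w4'); s=ctrl.state();print(s['position'].round(1),s['gripper_width'])
```

```text
[585.  -30.1  66.8] 62.841887289214654
```

View pics/w4.png

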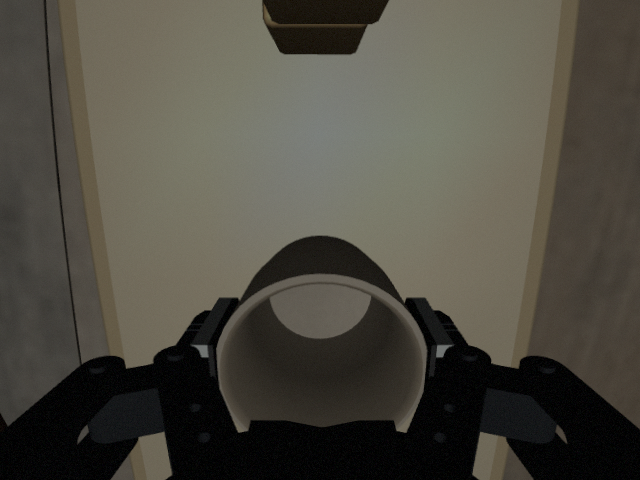

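The cup hangs upright over the shelf's centre, so I'm lowering and releasing it.

Emit:
servo_tool(motion=[[0.04, 0, 0, 0.008, 0], [0.04, 0, 0, 0.013, 0], [0.04, 0, 0, 0.0155, 0], [0.04, 0, 0, 0.0155, 0], [0.04, 0, 0, 0.0155, 0], [0.085, 0, 0, 0.0155, 0], [0.085, 0, 0, 0.0155, 0], [0.085, 0, 0, 0.0155, 0], [0.085, 0, 0, 0.0155, 0], [0.085, 0, 0, 0.0155, 0], [0.085, 0, 0, 0, 0], [0.085, 0, 0, -0.03, 0], [0.085, 0, 0, -0.07, 0], [0.085, 0, 0, -0.11, 0], [0.085, 0, 0, -0.15, 0], [0.085, 0, 0, -0.185, 0], [0.085, 0, 0, -0.185, 0], [0.085, 0, 0, -0.185, 0]])

```text
t: 10.7
position: [585.8, -30.6, 253.8]
tool_rot: [[0.02, 1.0, 0.007], [1.0, -0.02, -0.001], [-0.001, 0.007, -1.0]]
force: [0.6, -0.5, -0.3]
gripper_width: 85.0
grasp_force: 0.0
```

Emit:
servo_tool(motion=[[0.085, 0.3345, 0.034, 0, 1.15], [0.085, 0.3345, 0.034, 0, 1.15], [0.085, 0.3345, 0.034, 0, 1.15], [0.085, 0.3345, 0.034, 0, 1.15], [0.085, 0.3345, 0.034, 0, 1.15], [0.085, 0.3345, 0.034, 0, 1.15], [0.085, 0.3345, 0.034, 0, 1.15], [0.085, 0.3345, 0.034, 0, 1.15], [0.085, 0.3345, 0.034, 0, 1.15], [0.085, 0.3345, 0.034, 0, 1.15], [0.085, 0.3345, 0.034, 0, 1.15], [0.085, 0.3345, 0.034, 0.04, 1.15], [0.085, 0.3345, 0.034, 0.08, 1.15], [0.085, 0.3345, 0.034, 0.1, 1.15], [0.085, 0.3345, 0.034, 0.1, 1.15], [0.085, 0.3345, 0.034, 0.1, 1.15]])

```text
t: 12.03
position: [622.5, 301.8, 147.1]
tool_rot: [[0.921, 0.39, -0.006], [0.39, -0.921, -0.003], [-0.006, 0.0, -1.0]]
force: [-0.1, 0.8, 0.3]
gripper_width: 84.9
grasp_force: 0.0
```

Run:
```python
from h import *
im=grab('wrist','w5'); s=ctrl.state();print(s['position'].round(1),s['qpos'].round(2),proj(im,(624.3,303.3,56)))
```

```text
[624.5 302.7 149.9] [ 0.39  0.53  1.52 -0.    1.09  1.56] [320.14172849 250.12683138]
```

View pics/w5.png

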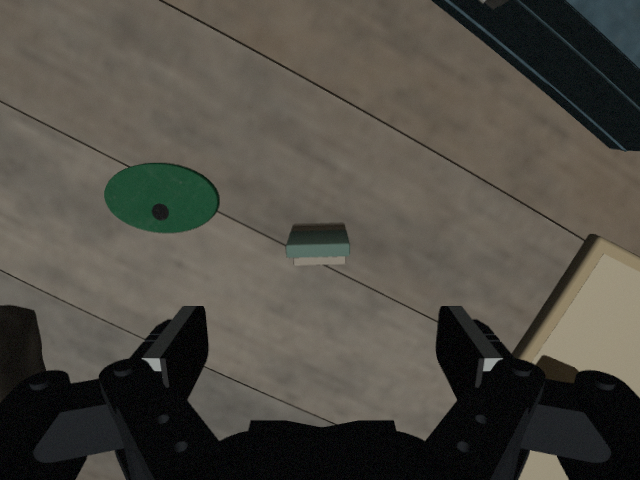

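The plate top is at (318,249), which is where I predicted it and square to the fingers.

Emit:
servo_tool(motion=[[0.085, 0, 0, 0.03, 0], [0.085, 0, 0, 0.06, 0], [0.085, 0, 0, 0.09, 0], [0.085, 0, 0, 0.115, 0], [0.085, 0, 0, 0.126, 0], [0.085, 0, 0, 0.126, 0], [0.02, 0, 0, 0.126, 0], [0.02, 0, 0, 0.126, 0], [0.02, 0, 0, 0.126, 0], [0.02, 0, 0, 0.126, 0], [0.02, 0, 0, 0.126, 0], [0.02, 0, 0, 0.126, 0], [0.02, 0, 0, 0.126, 0], [0.02, 0, 0, 0.126, 0], [0.02, 0, 0, 0.126, 0]], squeeze=40)

```text
t: 13.33
position: [626.4, 304.2, 27.0]
tool_rot: [[0.921, 0.39, 0.004], [0.39, -0.921, 0.002], [0.005, 0.0, -1.0]]
force: [-0.7, 0.7, 6.3]
gripper_width: 37.6
grasp_force: 40.4
```

Emit:
servo_tool(motion=[[0.02, 0, 0, -0.03, 0], [0.02, 0, 0, -0.07, 0], [0.02, 0, 0, -0.11, 0], [0.02, 0, 0, -0.14, 0], [0.02, -0.008, 0.03, -0.14, 0.04], [0.02, -0.017, 0.065, -0.14, 0.08], [0.02, -0.026, 0.1, -0.14, 0.12], [0.02, -0.035, 0.135, -0.14, 0.17], [0.02, -0.045, 0.17, -0.14, 0.21], [0.02, -0.054, 0.205, -0.14, 0.25], [0.02, -0.063, 0.24, -0.14, 0.3], [0.02, -0.072, 0.275, -0.14, 0.34], [0.02, -0.08, 0.305, -0.14, 0.38], [0.02, -0.0865, 0.328, -0.14, 0.42], [0.02, -0.0865, 0.328, -0.11, 0.42], [0.02, -0.0865, 0.328, -0.07, 0.42], [0.02, -0.0865, 0.328, -0.04, 0.42], [0.02, -0.0865, 0.328, -0.03, 0.42], [0.02, -0.0865, 0.328, -0.03, 0.42], [0.02, -0.0865, 0.328, -0.03, 0.42]])

```text
t: 15.0
position: [672.9, -32.2, 54.5]
tool_rot: [[1.0, -0.019, -0.0], [-0.019, -1.0, 0.0], [-0.0, -0.0, -1.0]]
force: [1.0, -0.0, 1.1]
gripper_width: 37.3
grasp_force: 40.2
```

Run:
```python
from h import *
im=grab('wrist'); s=grab('side'); st=ctrl.state();print(st['position'].round(1),st['gripper_width'])
cv2.imwrite('pics/p6.png',np.hstack([cv2.resize(im['color'][:,:,::-1],(400,300)),cv2.resize(s['color'][190:320,280:450,::-1],(392,300))]))
```

```text
[675.1 -32.4  57.1] 37.38445298783405
```

View pics/p6.png

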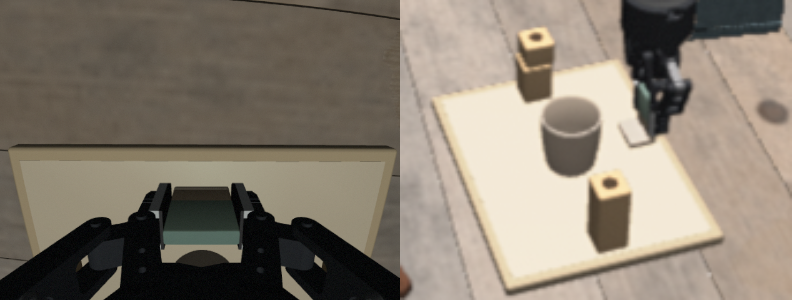

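The tile hangs level behind the cup, with its plate at the back and square to the shelf.

Emit:
servo_tool(motion=[[0.02, 0, 0, 0.008, 0], [0.02, 0, 0, 0.013, 0], [0.02, 0, 0, 0.0155, 0], [0.02, 0, 0, 0.0155, 0], [0.02, 0, 0, 0.0155, 0], [0.05, 0, 0, 0.0155, 0], [0.085, 0, 0, 0.0155, 0], [0.085, 0, 0, 0.0155, 0], [0.085, 0, 0, 0.0155, 0], [0.085, 0, 0, 0.0155, 0], [0.085, 0, 0, 0, 0], [0.085, 0, 0, -0.03, 0], [0.085, 0, 0, -0.07, 0], [0.085, 0, 0, -0.11, 0], [0.085, 0, 0, -0.15, 0], [0.085, 0, 0, -0.195, 0], [0.085, 0, 0, -0.195, 0], [0.085, 0, 0, -0.195, 0]])

```text
t: 16.6
position: [675.8, -32.7, 256.3]
tool_rot: [[1.0, -0.019, 0.011], [-0.019, -1.0, -0.001], [0.011, 0.001, -1.0]]
force: [-0.5, 0.3, -0.4]
gripper_width: 84.8
grasp_force: 0.0
```

Emit:
servo_tool(motion=[[0.085, -0.067, 0.266, 0, 0], [0.085, -0.067, 0.266, 0, 0], [0.085, -0.067, 0.266, 0, 0], [0.085, -0.067, 0.266, 0, 0], [0.085, -0.067, 0.266, 0, 0], [0.085, -0.067, 0.266, 0, 0], [0.085, -0.067, 0.266, 0, 0], [0.085, -0.067, 0.266, 0, 0], [0.085, -0.067, 0.266, 0.04, 0], [0.085, -0.067, 0.266, 0.06, 0], [0.085, -0.067, 0.266, 0.06, 0], [0.085, -0.067, 0.266, 0.06, 0]])

```text
t: 17.6
position: [598.9, -295.3, 186.3]
tool_rot: [[1.0, -0.019, -0.005], [-0.019, -1.0, 0.004], [-0.006, -0.003, -1.0]]
force: [0.1, -1.1, 0.1]
gripper_width: 84.9
grasp_force: 0.0
```

Run:
```python
from h import *
import pickle
im=grab('wrist','w7'); pickle.dump(im,open('w7.pkl','wb')); s=ctrl.state();print(s['position'].round(1),s['qpos'].round(2))
```

```text
[ 600.5 -296.1  188.7] [-0.52  0.44  1.56  0.    1.14  1.07]
```

View pics/w7.png

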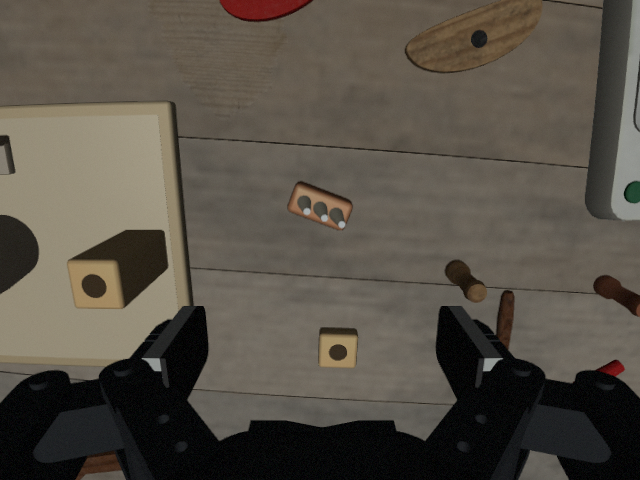

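The cone pack is at (321,206), with its bar tilted about 20° in the image. The thin piece is at (338,348), well clear.

Run:
```python
from h import *
import pickle
im=pickle.load(open('w7.pkl','rb')); C=im['color']
b=C[165:250,270:375].astype(int)
m=((b[...,0]-b[...,2])>35).astype(np.uint8); m=cv2.morphologyEx(m,cv2.MORPH_CLOSE,np.ones((9,9)))
cn=max(cv2.findContours(m,cv2.RETR_EXTERNAL,2)[0],key=cv2.contourArea)+[270,165]
r=cv2.minAreaRect(cn);print(r)
for z in(11,22):
    q=np.array([onz(im,*p,z)[:2] for p in cv2.boxPoints(r)]);print(q.mean(0).round(1))
    for i in(0,1):
        e=q[i+1]-q[i];print(np.hypot(*e).round(1),np.arctan2(e[1],e[0]).round(3))
for z in(22,):
    print([onz(im,*p,z)[:2].round(1) for p in((298,182),(353,201),(346,230),(289,208))])
print('thin',onz(im,338,351,16))
```

```text
((319.6101989746094, 206.80039978027344), (60.96828079223633, 29.50078010559082), 20.772254943847656)
[ 610.8 -293.1]
23.6 -0.397
47.9 -1.953
[ 612.9 -293.2]
22.7 -0.397
46.2 -1.953
[array([ 632.3, -277.2]), array([ 617.1, -318.6]), array([ 594.4, -313.2]), array([ 612.6, -269.7])]
thin [ 483.88308825 -306.56952116   16.        ]
```

Emit:
servo_tool(motion=[[0.085, 0.011, -0.004, 0, 0.12], [0.085, 0.011, -0.004, 0, 0.24], [0.085, 0.011, -0.004, 0, 0.36], [0.085, 0.011, -0.004, 0.04, 0.36], [0.085, 0.011, -0.004, 0.08, 0.36], [0.085, 0.011, -0.004, 0.12, 0.36], [0.085, 0.011, -0.004, 0.15, 0.36], [0.085, 0.011, -0.004, 0.17, 0.36], [0.085, 0.011, -0.004, 0.177, 0.36], [0.085, 0.011, -0.004, 0.177, 0.36], [0.03, 0.011, -0.004, 0.177, 0.36], [0.03, 0.011, -0.004, 0.177, 0.36], [0.03, 0.011, -0.004, 0.177, 0.36], [0.03, 0.011, -0.004, 0.177, 0.36], [0.03, 0.011, -0.004, 0.177, 0.36], [0.03, 0.011, -0.004, 0.177, 0.36], [0.03, 0.011, -0.004, 0.177, 0.36], [0.03, 0.011, -0.004, 0.177, 0.36]])

```text
t: 19.15
position: [613.9, -294.4, 15.4]
tool_rot: [[0.929, -0.37, 0.005], [-0.37, -0.929, -0.002], [0.005, 0.001, -1.0]]
force: [0.5, -0.3, 6.6]
gripper_width: 46.6
grasp_force: 43.0
```

Emit:
servo_tool(motion=[[0.03, 0, 0, -0.03, 0], [0.03, 0, 0, -0.07, 0], [0.03, 0, 0, -0.11, 0], [0.03, 0, 0, -0.15, 0], [0.03, -0.02, -0.021, -0.15, -0.04], [0.03, -0.042, -0.045, -0.15, -0.08], [0.03, -0.065, -0.07, -0.15, -0.12], [0.03, -0.088, -0.094, -0.15, -0.16], [0.03, -0.111, -0.119, -0.15, -0.2], [0.03, -0.134, -0.144, -0.15, -0.24], [0.03, -0.157, -0.168, -0.15, -0.28], [0.03, -0.18, -0.193, -0.15, -0.33], [0.03, -0.193, -0.207, -0.15, -0.36], [0.03, -0.193, -0.207, -0.11, -0.36], [0.03, -0.193, -0.207, -0.07, -0.36], [0.03, -0.193, -0.207, -0.04, -0.36], [0.03, -0.193, -0.207, -0.03, -0.36], [0.03, -0.193, -0.207, -0.03, -0.36], [0.03, -0.193, -0.207, -0.03, -0.36]])

```text
t: 20.73
position: [509.5, -29.7, 42.8]
tool_rot: [[1.0, -0.019, 0.0], [-0.019, -1.0, -0.0], [0.0, 0.0, -1.0]]
force: [0.2, 0.2, -0.9]
gripper_width: 47.2
grasp_force: 42.2
```

Run:
```python
from h import *
im=grab('wrist'); s=grab('side'); st=ctrl.state();print(st['position'].round(1),st['gripper_width'])
cv2.imwrite('pics/p8.png',np.hstack([cv2.resize(im['color'][:,:,::-1],(400,300)),cv2.resize(s['color'][190:320,280:450,::-1],(392,300))]))
```

```text
[511.3 -30.   44.4] 46.88249515044537
```

View pics/p8.png

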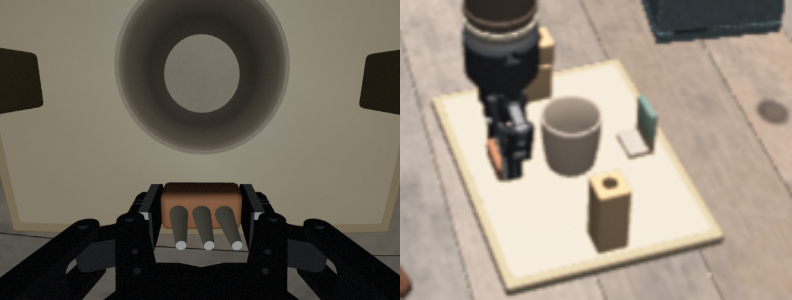

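The cone pack is level and lined up in front of the cup. I'm lowering and releasing it.

Emit:
servo_tool(motion=[[0.03, 0, 0, 0.008, 0], [0.03, 0, 0, 0.013, 0], [0.03, 0, 0, 0.0155, 0], [0.03, 0, 0, 0.0155, 0], [0.03, 0, 0, 0.0155, 0], [0.06, 0, 0, 0.0155, 0], [0.085, 0, 0, 0.0155, 0], [0.085, 0, 0, 0.0155, 0], [0.085, 0, 0, 0.0155, 0], [0.085, 0, 0, 0.0155, 0], [0.085, 0, 0, 0, 0], [0.085, 0, 0, -0.03, 0], [0.085, 0, 0, -0.07, 0], [0.085, 0, 0, -0.11, 0], [0.085, 0, 0, -0.15, 0], [0.085, 0, 0, -0.19, 0], [0.085, 0, 0, -0.23, 0], [0.085, 0, 0, -0.23, 0], [0.085, 0, 0, -0.23, 0], [0.085, 0, 0, -0.23, 0]])

```text
t: 22.5
position: [508.5, -29.4, 271.6]
tool_rot: [[1.0, -0.019, -0.001], [-0.019, -1.0, 0.0], [-0.001, -0.0, -1.0]]
force: [-0.1, 0.4, -0.7]
gripper_width: 84.9
grasp_force: 0.0
```

Run:
```python
from h import *
import pickle
im=grab('wrist','w9'); pickle.dump(im,open('w9.pkl','wb')); s=ctrl.state();print(s['position'].round(1))
```

```text
[507.7 -29.3 270.4]
```

View pics/w9.png

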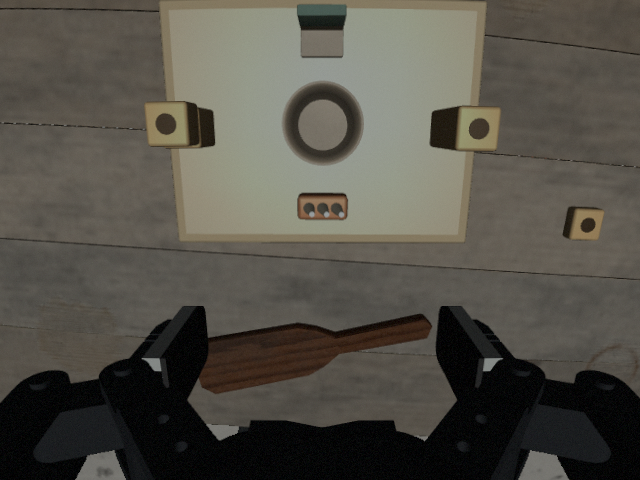

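Run:
```python
from h import *
import pickle
im=pickle.load(open('w9.pkl','rb'))
L=onz(im,166.5,124,94)[:2];T=onz(im,479.5,129,94)[:2];c=(L+T)/2;y=(L-T)/np.hypot(*(L-T));x=np.array([y[1],-y[0]])
print(L,T,c,np.hypot(*(L-T)))
for n,p,z in(('cup rim',(323,123),67),('cup floor',(323,124.5),18),('tile foot front',(322,56.5),22),('tile plate top',(321.5,10),70),('cone bar',(322.5,207),36),('thin',(585,224),16)):
    q=onz(im,*p,z)[:2];print(n,q.round(1),((q-c)@x).round(1),((q-c)@y).round(1))
```

```text
[587.72125737  88.12449614] [ 579.52766455 -151.65124777] [583.62446096 -31.76337582] 239.91569839243877
cup rim [585.8 -31.7] 2.2 0.2
cup floor [585.3 -31.8] 1.7 -0.0
tile foot front [644.8 -32. ] 61.1 1.9
tile plate top [670.5 -32. ] 86.8 2.7
cone bar [509.6 -29.9] -74.0 -0.7
thin [ 483.8 -303.5] -90.5 -275.0
```

Every placement is within tolerance, so I'm handing in the job.

```bash
python3 -c "
from cell import close_job
print(close_job())"
```

```text
the job is handed in; nothing more can be done
None
```

The kiln shelf is packed and the job is handed in: by the last wrist picture the cup, tile, cone pack and thick piece are all well within tolerance and released, and the thin piece was left alone; no verdict came back.

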